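# Set the bleed valve on the ventilator test bench

### The arm

A 7-joint arm with a two-finger parallel gripper is mounted at the origin on the work surface. World frame = base frame: x ahead of the robot, y to its left, z up, the work surface at z = 0. Lengths are in m, angles in rad, forces in N, time in s.
With the tool pointing down it reaches from about 0.4 to 0.875 m from the base axis. Payload 19.3 kg.
Tool frame: the origin (TCP) lies at the very end of the fingers, on their centre line; the grasp point (between the pads) lies 19 mm behind it (bot.pinch_z is the distance from the TCP to the grasp point, in m); y points along the fingers, x is the direction in which the jaws open and shut, and the axes are right-handed (so a half turn about y gives the same grasp; the last joint's range is limited). The gripper opens to 85 mm and grips with 20 to 120 N. Pads are 22 mm wide; open, the fingers measure 114 mm over their backs; the gripper's body (76 mm by 85 mm) begins 54 mm behind the grasp point. The pads swing forward as they close: fully open they stand 13 mm farther back than shut.
Start: joints at [1.181, 0.521, -0.036, 1.599, 0.021, 1.021, -0.113], TCP at [0.196, -0.593, 0.231] pointing down, gripper open.
Joint ranges: [-2.91, 2.91], [-0.3, 2.13], [-1.5, 1.42], [0.17, 2.43], [-1.26, 4.41], [0.16, 1.93], [-2.52, 2.52]. Speed limits (rad/s): [1.89, 1.89, 2.39, 2.39, 3.01, 3.01, 3.01].

### API

Orientations are given as [roll, pitch, yaw] about the fixed x, y, z axes, in that order (R = Rz(yaw) Ry(pitch) Rx(roll)).
In Python, from workcell import bot gives the robot as it stands. The module is installed in compiled form; this text tells all that it offers.
- The arm moves only by the tool arm_command, never from a script. Its argument "moves" is a list of rows, each an object of numbers: "rx", "ry", "rz": the turn, a rotation vector about the tool's x, y, z in rad; "x", "y", "z": the shift along the tool's x, y, z in cm; "gripper": the opening, from -1 (shut) to 1 (fully open). In form: [{"rx": .., "ry": .., "rz": .., "x": .., "y": .., "z": .., "gripper": ..}, ...]. A call has 1 to 5 rows; each row is the pose to reach, as a shift and turn from the pose commanded when the call began, along the tool's axes at that moment; what a row does not reach only later rows make up. A row lasts 1/12 s, in which the tool goes at most 41.7 mm and 7.16 degrees, less where a joint would pass 70% of its speed; a pose out of reach is approached as far as the arm can. A call with a gripper value outside its range is refused whole. The fingers move at their own pace and stop on an object; "squeeze" is the grip in N (left out, the last holds). Time passes only in rows, so rows that repeat a pose let the fingers close. It gives the time, the measured TCP pose, the force and the opening at its end, in the units of the state.
- bot.observe(): the state, without advancing time (a new reading comes with each control period).
- bot.grab_frame(name): name is "scene" or "top"; returns (picture, depth): 480x640x3 uint8, red, green, blue; 480x640 float32, m along the optical axis (not along the pixel's ray), 0 where there is no reading.
- bot.camera_model(name): a dict with "vfov" (degrees; the focal length in pixels is half the picture's height over the tangent of half this angle, whatever the lens; pixels are square), "cx", "cy" (the principal point, pixels), "dist_coeffs" ([k1, k2, p1, p2, k3] as OpenCV has them; the pictures are not rectified), "extrinsics" (4x4, takes a point from camera to world coordinates). Camera axes: x right, y down, z forward; pixel columns grow to the right and rows downward; lengths in m; the calibration is good to about 2 mm. A picture is of the moment at which its call begins. camera_model takes no time and is no camera call.
- bot.job_done(): hands the job in, once; it reports no verdict.
Trained networks look in the newest picture that a camera, given by its name, has taken for a name from the list of things; names that differ only in an ending like _2 or _b are one class to them, and where a whole thing is asked for, a point or a joint stands for the part that bears it (a point fixed in the world has none). Each returns a list of dicts, best first, with "p" (0 to 1); they miss things now and then, are a little off and sometimes report something else, mostly with a low value. They report only what shows in the picture. A call takes as long as a camera call. They do not tell look-alikes from the thing itself.
- bot.spot_in(name, camera): "box" ([left, top, right, bottom] in pixels, round what is visible of it).
- bot.masks_of(name, camera): "mask" (480x640 bool, what is visible of it) and "box" ([left, top, right, bottom] in pixels, round what is visible of it).
The state is a dict: "clock": time; "qpos": joint angles; "qd": joint speeds; "joint_efforts": joint torques, N m; "position": TCP position; "tool_rot": TCP orientation; "force": force on the tool from outside, world axes, zero at the start; "moment": the same for the moment, N m; "grip_width": finger opening in m.
Only numpy, scipy, OpenCV 4.12 (cv2) and the standard library are available. Lean on these libraries where they do the work, as an engineer would, in place of code of your own. Each camera call takes 0.05 s, during which the arm holds its last target.

### The job

On the ventilator test bench, turn the valve with the orange handle until its white-tipped pointer lines up with the green set mark on its own dial, then let go of it. Leave the valve with the blue handle and the round pressure gauge as they are.

Things in the scene. Friction and masses are not known exactly. Their poses are not given: they have to be found in the camera images.
- orange_handle: Orange bar handle, 75 x 16 x 30 mm high, on a fixed block. Origin: on its vertical turning axis at mid-height of the bar, 73 mm up (bar 58 to 88 mm; dial top 35 mm, dial 124 mm across). x: to the white pointer end, 47 mm from the axis (tail 28 mm); z up. Friction 0.1 N m, no spring, quarter turn between stops. Starts near its clockwise stop, the mark 20 to 80 deg anticlockwise of it.
- orange_mark (a point): Green set mark on the orange valve's dark grey dial: flat radial stripe 22 x 10 mm, 39 to 61 mm from the turning axis. The point is its middle, 50 mm from the axis, 36 mm above the table; x axis radially outward from the turning axis, z up. It stays put.
- blue_tip (a point): Pointer tip of the second valve, same shape and size but with a blue handle: 47 mm from its turning axis, 73 mm above the table; x axis outward along the pointer, so the turning axis lies 47 mm back along -x. Its dial has a green mark of its own, which does not matter. Not to be turned.
- gauge: Loose round pressure gauge (68 mm across, 98 mm high) standing on a dark foot 60 x 70 mm, beyond the valves. Origin: centre of the foot's underside. Not to be moved.
There are look-alikes about, which are no part of the job. Leave any red look-alike of the part that bears orange_handle alone.

How it is judged:
By the outcome, as a careful person would: the job done as asked, in the order asked, and still so for the second after the job is handed in, with the robot touching nothing.
It also fails if it takes over 29 s, if anything falls off the work surface, if the arm or the gripper's body presses on something with over 40 N, if the wrist force passes 120 N, or if a joint passes its speed limit or range.

## Working session

There is one attempt and no reset: what is moved stays moved. The work goes in short steps, Python scripts to look and compute and a tool call to move; the robot and the scene stay as the last step left them, time stands still between calls to the robot, and variables do not carry over. Pictures are saved under pics/ and viewed, and the job is handed in when it is done.

Besides the shell and the picture viewer there is one more tool, called after "Request:" by a JSON object that holds its "op" and its "data", one argument or row to a line. arm_command: Moves the arm, as the interface text tells. Its arguments: {"type":"object","properties":{"moves":{"type":"array"},"squeeze":{"type":"number"}},"required":["moves"]}

```bash
mkdir -p pics
python3 - <<'E'
from workcell import bot
import cv2
for n in("scene","top"):
    im,d=bot.grab_frame(n); cv2.imwrite(f"pics/{n}0.png",im[:,:,::-1])
    import numpy as np
    np.savez(f"pics/{n}0.npz",im=im,d=d)
    print(bot.camera_model(n))
print(bot.observe())
E
```

```text
{'vfov': 54.1022320711387, 'cx': 313.4423404070708, 'cy': 226.8283279817601, 'dist_coeffs': array([-0.01352628,  0.        ,  0.        ,  0.        ,  0.        ]), 'extrinsics': array([[-0.52464085,  0.60590631, -0.59802134,  1.00738063],
       [ 0.85118741,  0.38590644, -0.3557474 ,  0.27053157],
       [ 0.01523069, -0.69566785, -0.71820211,  0.62357168],
       [ 0.        ,  0.        ,  0.        ,  1.        ]])}
{'vfov': 53.85658802042417, 'cx': 327.46013939954025, 'cy': 237.859228019599, 'dist_coeffs': array([-0.01338065,  0.        ,  0.        ,  0.        ,  0.        ]), 'extrinsics': array([[-0.00923979, -0.98964865,  0.14321371,  0.44431941],
       [-0.99983633,  0.01137121,  0.01407141,  0.00143185],
       [-0.01555426, -0.14306025, -0.98959175,  0.80771735],
       [ 0.        ,  0.        ,  0.        ,  1.        ]])}
{'clock': 0.1, 'qpos': array([ 1.18080223,  0.52191779, -0.03630082,  1.59988102,  0.02120042,
        1.02112594, -0.11280084]), 'qd': array([-0.00019761, -0.00264068,  0.00146817, -0.00121768, -0.00028862,
       -0.00272145, -0.00023842]), 'joint_efforts': array([ 3.33240547e-03, -9.28508663e+01,  1.98366389e+00, -3.70537984e+01,
        1.80516473e-02,  5.36020394e-03,  8.41111364e-05]), 'position': array([ 0.19635208, -0.59307041,  0.23083147]), 'tool_rot': array([-1.57087519e+00,  9.43930721e-04, -1.25103821e+00]), 'force': array([-0.37391765,  0.073248  ,  0.13750135]), 'moment': array([0.04901953, 0.03923863, 0.01087603]), 'grip_width': 0.0849203148019032}
```

View pics/scene0.png

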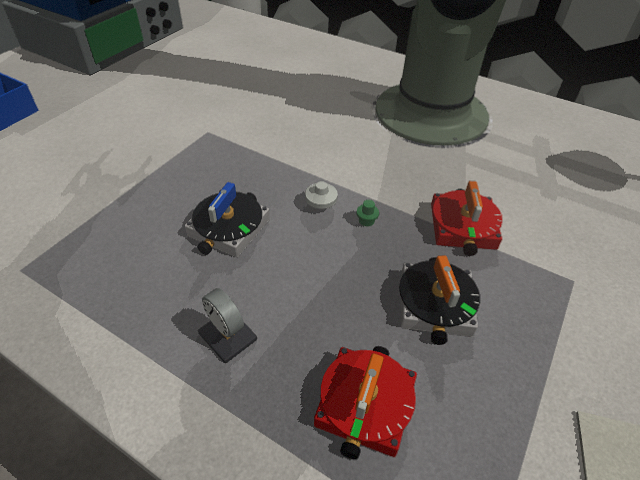

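View pics/top0.png

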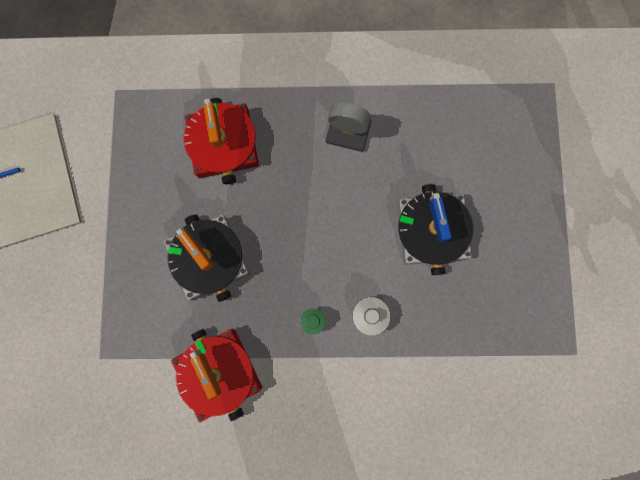

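The top view shows the target, the dark-dial valve with the orange handle, at about (205,257), with its mark at (175,251). The two red-bodied look-alikes are at (220,137) and (215,375), the blue valve is at (436,228) and the gauge is at (349,125).

```bash
cat > h.py <<'E'
import numpy as np,cv2
from workcell import bot
def K(n):
    m=bot.camera_model(n);f=240/np.tan(np.radians(m['vfov']/2))
    return np.array([[f,0,m['cx']],[0,f,m['cy']],[0,0,1.]]),np.array(m['dist_coeffs']),m['extrinsics']
def toplane(n,uv,z):
    k,d,E=K(n);p=cv2.undistortPoints(np.array(uv,float).reshape(-1,1,2),k,d)[:,0]
    r=np.c_[p,np.ones(len(p))]@E[:3,:3].T;t=(z-E[2,3])/r[:,2]
    return E[:3,3]+r*t[:,None]
def cloud(n,d):
    k,dc,E=K(n);v,u=np.mgrid[:480,:640]
    p=cv2.undistortPoints(np.stack([u,v],-1).reshape(-1,1,2).astype(float),k,dc)[:,0]
    P=np.c_[p,np.ones(len(p))]*d.reshape(-1,1)
    return (P@E[:3,:3].T+E[:3,3]).reshape(480,640,3)
def analyse(n,im,d,c0):
    W=cloud(n,d);hsv=cv2.cvtColor(im,cv2.COLOR_RGB2HSV);H,S,V=hsv[...,0],hsv[...,1],hsv[...,2]
    near=(np.hypot(W[...,0]-c0[0],W[...,1]-c0[1])<0.075)&(d>0)
    g=near&(H>45)&(H<80)&(S>120)&(V>70)
    o=near&(H>5)&(H<18)&(S>150)&(V>70)&(W[...,2]>0.08)
    top=near&(W[...,2]>0.08)&(W[...,2]<0.1)
    return W,g,o,top
E
python3 - <<'E'
from h import *
for n,box in(("top",(160,210,250,310)),("scene",(385,240,490,345))):
    z=np.load(f"pics/{n}0.npz");im,d=z['im'],z['d']
    W=cloud(n,d)
    c0=toplane(n,[(205,257)] if n=="top" else [(440,292)],.035)[0]
    W,g,o,top=analyse(n,im,d,c0)
    print(n,c0,g.sum(),o.sum(),top.sum())
    vu=np.argwhere(g);m=toplane(n,vu[:,::-1],.036);print("mark",m.mean(0),W[g].mean(0))
    # dial points: height ~.035
    k=(np.abs(W[...,2]-.035)<.006)&(np.hypot(W[...,0]-c0[0],W[...,1]-c0[1])<.08)&(im.max(2)<60)
    vu=np.argwhere(k).astype(np.float32); 
    P=toplane(n,vu[:,::-1],.035)[:,:2].astype(np.float32)
    print("dial",k.sum(),cv2.minEnclosingCircle(P), W[k].mean(0))
    h=cv2.convexHull(P)[:,0].astype(float); A=np.c_[2*h,np.ones(len(h))];s=np.linalg.lstsq(A,(h**2).sum(1),rcond=None)[0];print("fit",s[:2],np.sqrt(s[2]+s[0]**2+s[1]**2))
    T=W[top];print("z",np.percentile(T[:,2],[5,50,95]))
    P=T[:,:2];r=cv2.minAreaRect(P.astype(np.float32));print(r);cv2.boxPoints(r)
    print(cv2.boxPoints(r).round(4).tolist())
    u,s,vt=np.linalg.svd(P-P.mean(0),full_matrices=0);print("dir",np.degrees(np.arctan2(vt[0,1],vt[0,0])),P.mean(0))
    im2=im.copy();im2[g]=(255,0,255);im2[top]=(0,255,255);im2[k]=(0,0,255)
    x0,y0,x1,y1=box
    cv2.imwrite(f"pics/{n}1.png",cv2.resize(np.hstack([im,im2][0:0] or [im[y0:y1,x0:x1],im2[y0:y1,x0:x1]])[:,:,::-1],None,fx=3.6,fy=3.6,interpolation=0))
E
```

```text
top [0.52653805 0.21493294 0.035     ] 92 371 503
mark [0.53802604 0.26522731 0.036     ] [0.53802024 0.26521348 0.03603859]
dial 3449 ((0.5272305607795715, 0.213018998503685), 0.06915233284235) [0.52550044 0.21015663 0.0343441 ]
fit [0.52840668 0.21475306] 0.06235322141915563
z [0.0833803  0.08696071 0.08927036]
((0.5358813405036926, 0.2220175862312317), (0.07445535808801651, 0.016652246937155724), 37.766937255859375)
[[0.5013999938964844, 0.20579999685287476], [0.5116000175476074, 0.19259999692440033], [0.5703999996185303, 0.23819999396800995], [0.5601999759674072, 0.2513999938964844]]
dir -142.10856580200513 [0.53494793 0.22058275]
scene [0.53158435 0.2177663  0.035     ] 102 368 524
mark [0.53837338 0.26453679 0.036     ] [0.53949386 0.2645509  0.03740337]
dial 3098 ((0.536539614200592, 0.21581688523292542), 0.07163078337907791) [0.54017037 0.21338546 0.03575097]
fit [0.53510116 0.21683443] 0.06572275489067582
z [0.08153928 0.08843668 0.09022635]
((0.538138210773468, 0.2215794175863266), (0.074559785425663, 0.016461919993162155), 37.96566390991211)
[[0.5037000179290771, 0.20509999990463257], [0.5138000249862671, 0.19220000505447388], [0.5726000070571899, 0.23800000548362732], [0.5625, 0.25099998712539673]]
dir 38.08810713919076 [0.54056567 0.22175686]
```

Run:
```python
import cv2,numpy as np
a=cv2.imread('pics/top1.png');b=cv2.imread('pics/scene1.png')
w=max(a.shape[1],b.shape[1]);p=lambda i:np.pad(i,((0,0),(0,w-i.shape[1]),(0,0)))
c=np.vstack([p(a),p(b)]);cv2.imwrite('pics/c1.png',cv2.resize(c,(int(c.shape[1]*600/c.shape[0]),600)))
```

```text
(no output)
```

View pics/c1.png

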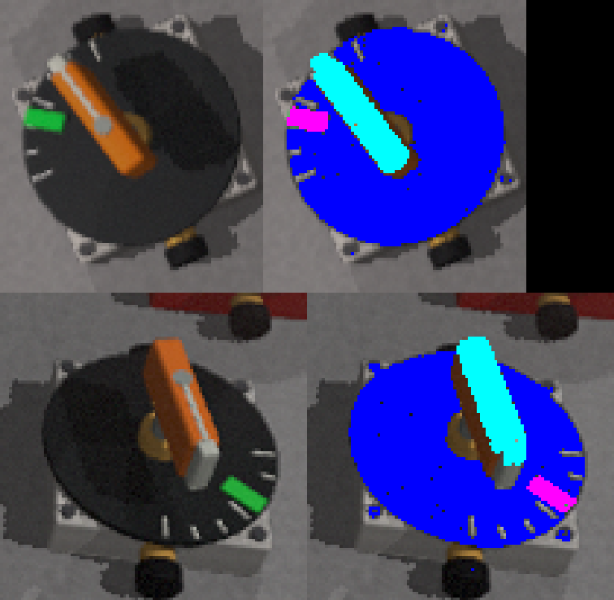

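The bar measures 74.5 x 16.5 mm, its top is at about 0.088, and it points at +38°. The axis comes out at (0.529, 0.216), with the mark at 79–80° and 50 mm from it, which matches the given sizes. So the turn needed is about +41°. I'll approach with the jaws across the bar.

```bash
cat > plan.py <<'E'
import sys
from h import *
from scipy.spatial.transform import Rotation as Ro
def plan(p,head=None):
    s=bot.observe();R=Ro.from_euler('xyz',s['tool_rot']);h=s['tool_rot'][2] if head is None else np.radians(head)
    d=R.inv().apply(np.array(p)-s['position'])*100
    r=(R.inv()*Ro.from_euler('xyz',[-np.pi/2,0,h])).as_rotvec()
    print("t",s['clock'],"pos",s['position'].round(4),"rot",np.degrees(s['tool_rot']).round(2),"F",s['force'].round(1),"w",round(s['grip_width'],4),'q',s['qpos'].round(2))
    print("shift cm",d.round(2),"rotvec",r.round(3),"rows",np.linalg.norm(d)/4.17,np.linalg.norm(r)/.125)
a=[float(x) for x in sys.argv[1:]]
plan(a[:3],a[3] if len(a)>3 else None)
E
python3 plan.py .5 -.2 .22 -52.1
```

```text
t 0.1 pos [ 0.1964 -0.5931  0.2308] rot [-9.000e+01  5.000e-02 -7.168e+01] F [-0.4  0.1  0.1] w 0.0849 q [ 1.18  0.52 -0.04  1.6   0.02  1.02 -0.11]
shift cm [-27.77   1.11  41.18] rotvec [-0.    -0.342 -0.001] rows 11.913994587566018 2.7337834396514595
```

Request:
{"op": "arm_command", "data": {
  "moves": [
    {"x": -2.2, "y": 0.1, "z": 3.3, "ry": -0.08},
    {"x": -4.5, "y": 0.2, "z": 6.6, "ry": -0.16},
    {"x": -6.7, "y": 0.3, "z": 9.9, "ry": -0.24},
    {"x": -9, "y": 0.4, "z": 13.2, "ry": -0.32},
    {"x": -11.2, "y": 0.5, "z": 16.5, "ry": -0.34}
  ]
}}

```text
invalid input at $.moves[0]: expected keys rx, ry, rz, x, y, z, gripper
```

```bash
python3 plan.py .5 -.2 .22 -52.1
```

```text
t 0.1 pos [ 0.1964 -0.5931  0.2308] rot [-9.000e+01  5.000e-02 -7.168e+01] F [-0.4  0.1  0.1] w 0.0849 q [ 1.18  0.52 -0.04  1.6   0.02  1.02 -0.11]
shift cm [-27.77   1.11  41.18] rotvec [-0.    -0.342 -0.001] rows 11.913994587566018 2.7337834396514595
```

All keys are required.

Request:
{"op": "arm_command", "data": {
  "moves": [
    {"rx": 0, "rz": 0, "gripper": 1, "x": -2.2, "y": 0.1, "z": 3.3, "ry": -0.08},
    {"rx": 0, "rz": 0, "gripper": 1, "x": -4.5, "y": 0.2, "z": 6.6, "ry": -0.16},
    {"rx": 0, "rz": 0, "gripper": 1, "x": -6.7, "y": 0.3, "z": 9.9, "ry": -0.24},
    {"rx": 0, "rz": 0, "gripper": 1, "x": -9, "y": 0.4, "z": 13.2, "ry": -0.32},
    {"rx": 0, "rz": 0, "gripper": 1, "x": -11.2, "y": 0.5, "z": 16.5, "ry": -0.34}
  ]
}}

```text
clock: 0.52
position: [0.3185, -0.4333, 0.2261]
tool_rot: [-1.571, 0.0, -0.906]
force: [1.1, -1.4, -0.4]
grip_width: 0.0855
```

```bash
python3 plan.py .5 -.2 .22 -52.1
```

```text
t 0.5167 pos [ 0.3185 -0.4333  0.2261] rot [-9.000e+01  2.000e-02 -5.191e+01] F [ 1.1 -1.4 -0.4] w 0.0855 q [ 0.95  0.39 -0.17  1.83  0.08  0.93 -0.16]
shift cm [-7.17  0.61 28.68] rotvec [ 0.     0.003 -0.   ] rows 7.090575411513116 0.025991902321033968
```

Request:
{"op": "arm_command", "data": {
  "moves": [
    {"rx": 0, "ry": 0, "rz": 0, "gripper": 1, "x": -1, "y": 0.1, "z": 3.9},
    {"rx": 0, "ry": 0, "rz": 0, "gripper": 1, "x": -2, "y": 0.2, "z": 7.8},
    {"rx": 0, "ry": 0, "rz": 0, "gripper": 1, "x": -3, "y": 0.3, "z": 11.7},
    {"rx": 0, "ry": 0, "rz": 0, "gripper": 1, "x": -4, "y": 0.4, "z": 15.6},
    {"rx": 0, "ry": 0, "rz": 0, "gripper": 1, "x": -5, "y": 0.5, "z": 19.5}
  ]
}}

```text
clock: 0.93
position: [0.442, -0.2743, 0.2212]
tool_rot: [-1.571, 0.0, -0.911]
force: [1.0, -1.1, 0.4]
grip_width: 0.0857
```

```bash
python3 plan.py .5285 .216 .2 -52.1
```

```text
t 0.9333 pos [ 0.442  -0.2743  0.2212] rot [-9.001e+01  1.000e-02 -5.221e+01] F [ 1.  -1.1  0.4] w 0.0857 q [ 0.62  0.38 -0.23  1.88  0.11  0.9  -0.57]
shift cm [-33.45   2.12  36.88] rotvec [ 0.    -0.002 -0.   ] rows 11.950962800643616 0.015198491136654408
```

Request:
{"op": "arm_command", "data": {
  "moves": [
    {"rx": 0, "ry": 0, "rz": 0, "gripper": 1, "x": -2.7, "y": 0.1, "z": 3},
    {"rx": 0, "ry": 0, "rz": 0, "gripper": 1, "x": -5.4, "y": 0.2, "z": 6},
    {"rx": 0, "ry": 0, "rz": 0, "gripper": 1, "x": -8.2, "y": 0.3, "z": 9},
    {"rx": 0, "ry": 0, "rz": 0, "gripper": 1, "x": -10.9, "y": 0.4, "z": 12},
    {"rx": 0, "ry": 0, "rz": 0, "gripper": 1, "x": -13.6, "y": 0.5, "z": 15}
  ]
}}

```text
clock: 1.35
position: [0.4763, -0.0748, 0.2162]
tool_rot: [-1.571, 0.0, -0.911]
force: [1.6, 1.1, -0.1]
grip_width: 0.0854
```

```bash
python3 plan.py .5285 .216 .2 -52.1
```

```text
t 1.35 pos [ 0.4763 -0.0748  0.2162] rot [-90.01   0.   -52.2 ] F [ 1.6  1.1 -0.1] w 0.0854 q [ 0.28  0.33 -0.31  1.97  0.13  0.86 -1.01]
shift cm [-19.78   1.62  21.95] rotvec [ 0.    -0.002 -0.   ] rows 7.095708349090408 0.014579503180172908
```

Request:
{"op": "arm_command", "data": {
  "moves": [
    {"rx": 0, "ry": 0, "rz": 0, "gripper": 1, "x": -2.7, "y": 0.2, "z": 3},
    {"rx": 0, "ry": 0, "rz": 0, "gripper": 1, "x": -5.4, "y": 0.4, "z": 6},
    {"rx": 0, "ry": 0, "rz": 0, "gripper": 1, "x": -8.1, "y": 0.6, "z": 9},
    {"rx": 0, "ry": 0, "rz": 0, "gripper": 1, "x": -10.8, "y": 0.8, "z": 12},
    {"rx": 0, "ry": 0, "rz": 0, "gripper": 1, "x": -13.5, "y": 1, "z": 15}
  ]
}}

```text
clock: 1.77
position: [0.5121, 0.1239, 0.2061]
tool_rot: [-1.571, 0.0, -0.911]
force: [1.4, -0.9, 0.8]
grip_width: 0.0854
```

```bash
python3 plan.py .5285 .216 .2 -52.1
```

```text
t 1.7667 pos [0.5121 0.1239 0.2061] rot [-90.02   0.   -52.21] F [ 1.4 -0.9  0.8] w 0.0854 q [-0.08  0.42 -0.36  1.87  0.18  0.89 -1.44]
shift cm [-6.28  0.61  6.94] rotvec [ 0.    -0.002 -0.   ] rows 2.2493358312959817 0.014826736454185679
```

Request:
{"op": "arm_command", "data": {
  "moves": [
    {"rx": 0, "ry": 0, "rz": 0, "gripper": 1, "x": -2.4, "y": 0.3, "z": 2.6},
    {"rx": 0, "ry": 0, "rz": 0, "gripper": 1, "x": -4.6, "y": 0.6, "z": 5},
    {"rx": 0, "ry": 0, "rz": 0, "gripper": 1, "x": -6.2, "y": 2.5, "z": 6.9},
    {"rx": 0, "ry": 0, "rz": 0, "gripper": 1, "x": -6.2, "y": 5.5, "z": 6.95},
    {"rx": 0, "ry": 0, "rz": 0, "gripper": 1, "x": -6.2, "y": 8, "z": 6.95}
  ]
}}

```text
clock: 2.18
position: [0.5288, 0.2153, 0.1248]
tool_rot: [-1.57, 0.001, -0.908]
force: [0.7, -0.9, -1.1]
grip_width: 0.0855
```

```bash
python3 plan.py .529 .2157 .054 -52.1;  python3 - <<'E'
from h import *
for n in("scene","top"):
    im,d=bot.grab_frame(n); np.savez(f"pics/{n}2.npz",im=im,d=d)
    if n=="top": a=im[180:330,120:280]
    else: a=im[130:360,340:560]
    cv2.imwrite(f"pics/{n}2.png",cv2.resize(a[:,:,::-1],None,fx=2.6,fy=2.6))
E
```

```text
t 2.1833 pos [0.5288 0.2153 0.1248] rot [-8.998e+01  4.000e-02 -5.205e+01] F [ 0.7 -0.9 -1.1] w 0.0855 q [-0.25  0.59 -0.34  1.82  0.26  0.77 -1.63]
shift cm [-0.01  7.08  0.04] rotvec [-0.     0.001 -0.001] rows 1.696951519188536 0.008895541923959067
```

View pics/scene2.png

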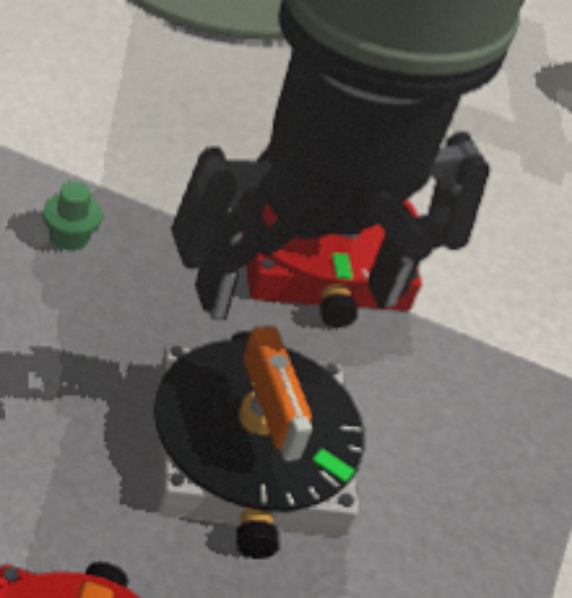

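View pics/top2.png

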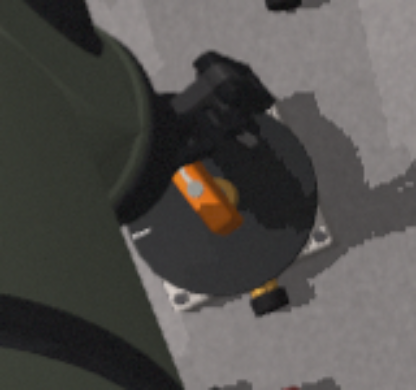

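The open fingers straddle the bar and are aligned across it; in the scene view they sit above the dial at about (440,250). I'll descend and close gently.

Request:
{"op": "arm_command", "data": {
  "moves": [
    {"rx": 0, "ry": 0, "rz": 0, "gripper": 1, "x": 0, "y": 2.5, "z": 0},
    {"rx": 0, "ry": 0, "rz": 0, "gripper": 1, "x": 0, "y": 5, "z": 0},
    {"rx": 0, "ry": 0, "rz": 0, "gripper": 1, "x": 0, "y": 7, "z": 0},
    {"rx": 0, "ry": 0, "rz": 0, "gripper": 0, "x": 0, "y": 7, "z": 0},
    {"rx": 0, "ry": 0, "rz": 0, "gripper": -0.5, "x": 0, "y": 7, "z": 0}
  ],
  "squeeze": 40
}}

```text
clock: 2.7
position: [0.5293, 0.2133, 0.0572]
tool_rot: [-1.571, 0.0, -0.911]
force: [0.4, 0.6, 1.6]
grip_width: 0.0639
```

Request:
{"op": "arm_command", "data": {
  "moves": [
    {"rx": 0, "ry": 0, "rz": 0, "gripper": -1, "x": 0, "y": 0, "z": 0},
    {"rx": 0, "ry": 0, "rz": 0, "gripper": -1, "x": 0, "y": 0, "z": 0},
    {"rx": 0, "ry": 0, "rz": 0, "gripper": -1, "x": 0, "y": 0, "z": 0},
    {"rx": 0, "ry": 0, "rz": 0, "gripper": -1, "x": 0, "y": 0, "z": 0},
    {"rx": 0, "ry": 0, "rz": 0, "gripper": -1, "x": 0, "y": 0, "z": 0}
  ],
  "squeeze": 40
}}

```text
clock: 3.12
position: [0.5281, 0.2161, 0.0578]
tool_rot: [-1.569, 0.002, -0.909]
force: [-14.0, 9.1, 20.3]
grip_width: 0.0154
```

```bash
python3 plan.py .529 .2157 .054 -10.7; python3 -c "
from workcell import bot;print(bot.observe()['moment'])"
```

```text
t 3.1167 pos [0.5281 0.2161 0.0578] rot [-89.92   0.14 -52.09] F [-14.    9.1  20.3] w 0.0154 q [-0.28  0.69 -0.3   1.86  0.31  0.64 -1.68]
shift cm [0.09 0.38 0.05] rotvec [-0.002 -0.722 -0.002] rows 0.0948614520375433 5.779764492935578
[ 1.76404402  2.93276492 -0.0620941 ]
```

The bar is gripped at a width of 15.4 mm. The side force is about 16 N, because the grasp was about 3 mm off across the bar. I'll relieve that and start the turn.

Request:
{"op": "arm_command", "data": {
  "moves": [
    {"rx": 0, "ry": 0, "rz": 0, "gripper": -1, "x": -0.3, "y": -0.2, "z": 0},
    {"rx": 0, "ry": 0, "rz": 0, "gripper": -1, "x": -0.3, "y": -0.2, "z": 0},
    {"rx": 0, "ry": -0.08, "rz": 0, "gripper": -1, "x": -0.3, "y": -0.2, "z": 0},
    {"rx": 0, "ry": -0.16, "rz": 0, "gripper": -1, "x": -0.3, "y": -0.2, "z": 0},
    {"rx": 0, "ry": -0.24, "rz": 0, "gripper": -1, "x": -0.3, "y": -0.2, "z": 0}
  ],
  "squeeze": 50
}}

```text
clock: 3.53
position: [0.528, 0.216, 0.0582]
tool_rot: [-1.57, -0.0, -0.667]
force: [8.6, 3.0, -21.3]
grip_width: 0.0152
```

```bash
python3 plan.py .529 .2157 .056 -10.7; python3 -c "
from workcell import bot;print(bot.observe()['moment'])"
```

```text
t 3.5333 pos [0.528  0.216  0.0582] rot [-8.993e+01 -2.000e-02 -3.824e+01] F [  8.6   3.  -21.3] w 0.0152 q [-0.24  0.69 -0.36  1.86  0.38  0.66 -1.49]
shift cm [0.1  0.22 0.04] rotvec [-0.001 -0.481  0.001] rows 0.05800892412100905 3.8448175330408767
[ 0.79102092 -1.75224401 -0.12371853]
```

Request:
{"op": "arm_command", "data": {
  "moves": [
    {"rx": 0, "ry": -0.09, "rz": 0, "gripper": -1, "x": 0, "y": 0.1, "z": 0},
    {"rx": 0, "ry": -0.18, "rz": 0, "gripper": -1, "x": 0, "y": 0.1, "z": 0},
    {"rx": 0, "ry": -0.27, "rz": 0, "gripper": -1, "x": 0, "y": 0.1, "z": 0},
    {"rx": 0, "ry": -0.36, "rz": 0, "gripper": -1, "x": 0, "y": 0.1, "z": 0},
    {"rx": 0, "ry": -0.45, "rz": 0, "gripper": -1, "x": 0, "y": 0.1, "z": 0}
  ],
  "squeeze": 50
}}

```text
clock: 3.95
position: [0.5284, 0.2159, 0.058]
tool_rot: [-1.57, -0.002, -0.217]
force: [4.1, -0.4, -3.2]
grip_width: 0.0151
```

Request:
{"op": "arm_command", "data": {
  "moves": [
    {"rx": 0, "ry": -0.025, "rz": 0, "gripper": -1, "x": 0, "y": 0, "z": 0},
    {"rx": 0, "ry": -0.025, "rz": 0, "gripper": -1, "x": 0, "y": 0, "z": 0},
    {"rx": 0, "ry": -0.025, "rz": 0, "gripper": -1, "x": 0, "y": 0, "z": 0}
  ],
  "squeeze": 50
}}

```text
clock: 4.2
position: [0.5284, 0.2159, 0.058]
tool_rot: [-1.57, -0.002, -0.198]
force: [5.4, 0.6, -1.7]
grip_width: 0.0157
```

```bash
python3 plan.py .529 .2157 .056 -10.7;  python3 - <<'E'
from h import *
for n in("scene","top"):
    im,d=bot.grab_frame(n); np.savez(f"pics/{n}3.npz",im=im,d=d)
    if n=="top": a=im[180:330,120:280]
    else: a=im[130:360,340:560]
    cv2.imwrite(f"pics/{n}3.png",cv2.resize(a[:,:,::-1],None,fx=2.6,fy=2.6))
E
```

```text
t 4.2 pos [0.5284 0.2159 0.058 ] rot [-89.94  -0.1  -11.35] F [ 5.4  0.6 -1.7] w 0.0157 q [-0.15  0.71 -0.48  1.85  0.49  0.69 -1.12]
shift cm [ 0.06  0.2  -0.01] rotvec [-0.001 -0.011  0.002] rows 0.05136985094046985 0.09218915795293318
```

View pics/scene3.png

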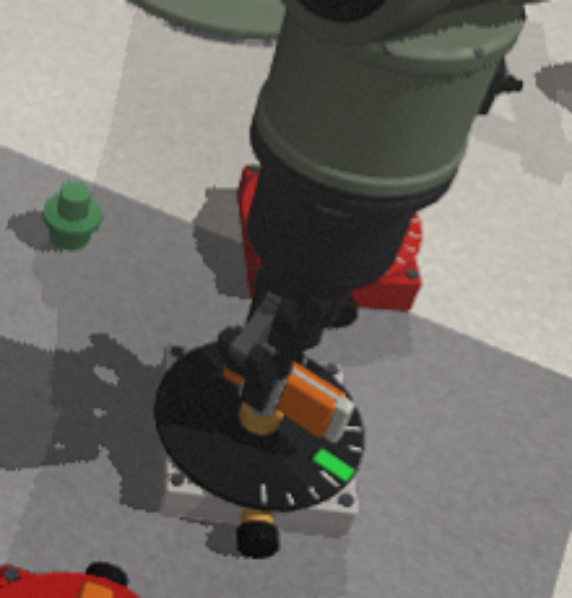

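View pics/top3.png

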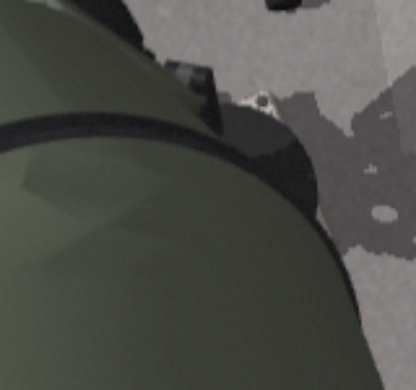

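The top view is blocked by the arm. The scene view shows the bar nearly parallel to the mark's stripe. I'll measure the angle before letting go.

```bash
cat > ang.py <<'E'
import sys
from h import *
n,i=sys.argv[1:3]
z=np.load(f"pics/{n}{i}.npz");im,d=z['im'],z['d']
W,g,o,top=analyse(n,im,d,(.5285,.216))
top&=(o|((im.min(2)>110)))&(W[...,2]<.093)
vu=np.argwhere(g);m=toplane(n,vu[:,::-1],.036).mean(0)
zt=.088
vt_=np.argwhere(top);P=toplane(n,vt_[:,::-1],zt)[:,:2].astype(np.float32)
r=cv2.minAreaRect(P);b=cv2.boxPoints(r)
e=b[1]-b[0] if np.linalg.norm(b[1]-b[0])>np.linalg.norm(b[2]-b[1]) else b[2]-b[1]
a=np.degrees(np.arctan2(e[1],e[0]))%180
u=np.array([np.cos(np.radians(a)),np.sin(np.radians(a))]);v=np.array([-u[1],u[0]])
tip=max((P-r[0])@u);c=np.array(r[0])
ax=c+u*(tip-.047)
for A in(ax,np.array([.5284,.2159])):
    q=m[:2]-A;print("mark ang",np.degrees(np.arctan2(q[1],q[0])),"r",np.hypot(*q))
print(n,"bar ang",a,"rect",r,"axis",ax,"mark",m,top.sum(),g.sum())
mm=toplane(n,vu[:,::-1],.036)[:,:2].astype(np.float32);print("stripe",cv2.minAreaRect(mm))
E
python3 ang.py scene 0; python3 ang.py top 0; python3 ang.py scene 3
```

```text
mark ang 81.78054215777335 r 0.051068029108394516
mark ang 78.41166046324973 r 0.049648826077674506
scene bar ang 37.867645 rect ((0.5394437313079834, 0.22050262987613678), (0.07279171049594879, 0.01895761862397194), 37.86762619018555) axis [0.53107244 0.21399335] mark [0.53837338 0.26453679 0.036     ] 458 102
stripe ((0.5384131669998169, 0.26440805196762085), (0.02292068675160408, 0.011656918562948704), 77.77611541748047)
mark ang 79.48024343305258 r 0.050695790779603775
mark ang 78.95771664164302 r 0.05025777397971415
top bar ang 37.845486 rect ((0.5359307527542114, 0.22094695270061493), (0.07586462795734406, 0.01674504019320011), 37.84549331665039) axis [0.52877028 0.21538361] mark [0.53802604 0.26522731 0.036     ] 465 92
stripe ((0.5379311442375183, 0.2653401494026184), (0.022457415238022804, 0.011523052118718624), 79.15505981445312)
mark ang 74.95760869551836 r 0.04720698169896143
mark ang 78.566046926874 r 0.04978714191106688
scene bar ang 59.56818 rect ((0.5384611487388611, 0.24029168486595154), (0.044866982847452164, 0.027568168938159943), 59.568180084228516) axis [0.52601791 0.21910967] mark [0.53826971 0.26469906 0.036     ] 261 102
stripe ((0.5383940935134888, 0.26441219449043274), (0.02292068675160408, 0.01161781046539545), 77.77611541748047)
```

The partly hidden bar gives no usable fit in this view. By tool angle the bar is at 78.65°, and the mark measures 78.4–79.5°. I'll release, back off upwards and look again.

Request:
{"op": "arm_command", "data": {
  "moves": [
    {"rx": 0, "ry": 0, "rz": 0, "gripper": 0, "x": 0, "y": 0, "z": 0},
    {"rx": 0, "ry": 0, "rz": 0, "gripper": 0.5, "x": 0, "y": 0, "z": 0},
    {"rx": 0, "ry": 0, "rz": 0, "gripper": 1, "x": 0, "y": 0, "z": 0},
    {"rx": 0, "ry": 0, "rz": 0, "gripper": 1, "x": 0, "y": 0, "z": 0},
    {"rx": 0, "ry": 0, "rz": 0, "gripper": 1, "x": 0, "y": 0, "z": 0}
  ]
}}

```text
clock: 4.72
position: [0.5272, 0.2159, 0.0574]
tool_rot: [-1.571, 0.0, -0.196]
force: [0.4, 0.4, 0.1]
grip_width: 0.0746
```

Request:
{"op": "arm_command", "data": {
  "moves": [
    {"rx": 0, "ry": 0, "rz": 0, "gripper": 1, "x": 0, "y": -2, "z": 0},
    {"rx": 0, "ry": 0, "rz": 0, "gripper": 1, "x": 0, "y": -5, "z": 0},
    {"rx": 0, "ry": 0, "rz": 0, "gripper": 1, "x": 0, "y": -9, "z": 0},
    {"rx": 0, "ry": 0, "rz": 0, "gripper": 1, "x": 0, "y": -13, "z": 0},
    {"rx": 0, "ry": 0, "rz": 0, "gripper": 1, "x": 0, "y": -16, "z": 0}
  ]
}}

```text
clock: 5.13
position: [0.5274, 0.2162, 0.2204]
tool_rot: [-1.57, -0.001, -0.196]
force: [0.8, -0.3, 0.3]
grip_width: 0.0853
```

```bash
python3 plan.py .45 0 .22;  python3 - <<'E'
from h import *
for n in("scene",):
    im,d=bot.grab_frame(n); np.savez(f"pics/{n}4.npz",im=im,d=d)
    cv2.imwrite(f"pics/{n}4.png",cv2.resize(im[130:360,340:560,::-1],None,fx=2.6,fy=2.6))
E
python3 ang.py scene 4
```

```text
t 5.1333 pos [0.5274 0.2162 0.2204] rot [-8.993e+01 -7.000e-02 -1.123e+01] F [ 0.8 -0.3  0.3] w 0.0853 q [-0.07  0.5  -0.6   1.74  0.33  1.   -0.98]
shift cm [-3.380e+00  1.000e-02 -2.272e+01] rotvec [-0.001  0.     0.001] rows 5.507506241732795 0.013379507892838038
mark ang 84.39725563410953 r 0.048991684377120356
mark ang 78.4578574540456 r 0.049627032265186256
scene bar ang 78.72874 rect ((0.5354819893836975, 0.2254762500524521), (0.07419727742671967, 0.02205715700984001), 78.72871398925781) axis [0.53354672 0.21576583] mark [0.53832981 0.26452346 0.036     ] 536 104
stripe ((0.5384131669998169, 0.26440805196762085), (0.02292068675160408, 0.011656918562948704), 77.77611541748047)
```

View pics/scene4.png

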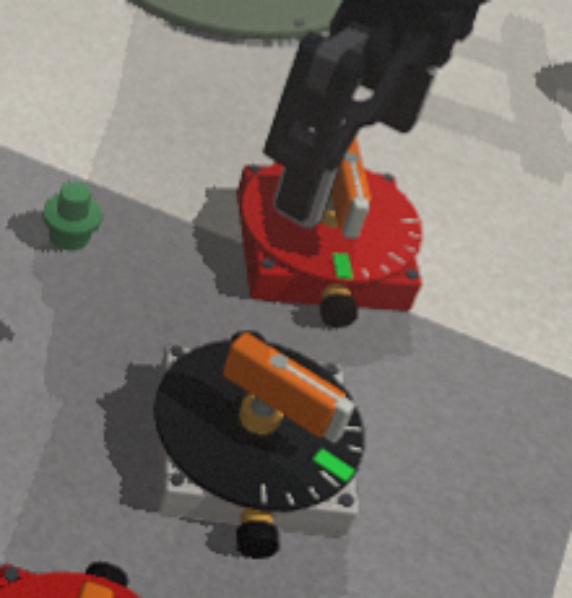

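Let go, and the scene view gives the bar at 78.7°. I'll clear the arm out of the top view to confirm.

Request:
{"op": "arm_command", "data": {
  "moves": [
    {"rx": 0, "ry": 0, "rz": 0, "gripper": 1, "x": 0, "y": 0, "z": -3.8},
    {"rx": 0, "ry": 0, "rz": 0, "gripper": 1, "x": 0, "y": 0, "z": -7.6},
    {"rx": 0, "ry": 0, "rz": 0, "gripper": 1, "x": 0, "y": 0, "z": -11.4},
    {"rx": 0, "ry": 0, "rz": 0, "gripper": 1, "x": 0, "y": 0, "z": -15.2},
    {"rx": 0, "ry": 0, "rz": 0, "gripper": 1, "x": 0, "y": 0, "z": -19}
  ]
}}

```text
clock: 5.6
position: [0.4895, 0.0279, 0.2173]
tool_rot: [-1.571, -0.0, -0.196]
force: [1.1, -0.0, 0.4]
grip_width: 0.0856
```

Request:
{"op": "arm_command", "data": {
  "moves": [
    {"rx": 0, "ry": 0, "rz": 0, "gripper": 1, "x": 0, "y": 0, "z": -3.8},
    {"rx": 0, "ry": 0, "rz": 0, "gripper": 1, "x": 0, "y": 0, "z": -7.6},
    {"rx": 0, "ry": 0, "rz": 0, "gripper": 1, "x": 0, "y": 0, "z": -11},
    {"rx": 0, "ry": 0, "rz": 0, "gripper": 1, "x": 0, "y": 0, "z": -11},
    {"rx": 0, "ry": 0, "rz": 0, "gripper": 1, "x": 0, "y": 0, "z": -11}
  ]
}}

```text
clock: 6.02
position: [0.4684, -0.0802, 0.2173]
tool_rot: [-1.571, 0.0, -0.2]
force: [-0.3, 0.8, 1.0]
grip_width: 0.0854
```

```bash
python3 plan.py .45 0 .22;  python3 - <<'E'
from h import *
for n in("top","scene"):
    im,d=bot.grab_frame(n); np.savez(f"pics/{n}5.npz",im=im,d=d)
    cv2.imwrite(f"pics/{n}5.png",im[:,:,::-1])
E
python3 ang.py top 5;python3 ang.py scene 5
```

```text
t 6.0167 pos [ 0.4684 -0.0802  0.2173] rot [-9.003e+01  1.000e-02 -1.145e+01] F [-0.3  0.8  1. ] w 0.0854 q [ 0.5   0.35 -0.57  1.98  0.24  0.88 -0.39]
shift cm [-3.4  -0.28  7.5 ] rotvec [ 0.  0. -0.] rows 1.9746423957398542 0.0037347412030162624
mark ang 84.63435245573577 r 0.04964698935339696
mark ang 78.41286883105283 r 0.049516235466260126
scene bar ang 78.72872 rect ((0.5357109904289246, 0.2250521183013916), (0.07345489412546158, 0.02267211303114891), 78.72871398925781) axis [0.53370317 0.21497767] mark [0.53834573 0.26440711 0.036     ] 509 103
stripe ((0.5383968353271484, 0.2643325924873352), (0.02276625856757164, 0.011656918562948704), 77.77611541748047)Traceback (most recent call last):
  File "ang.py", line 7, in <module>
    vu=np.argwhere(g);m=toplane(n,vu[:,::-1],.036).mean(0)
                        ~~~~~~~^^^^^^^^^^^^^^^^^^^
  File "h.py", line 7, in toplane
    k,d,E=K(n);p=cv2.undistortPoints(np.array(uv,float).reshape(-1,1,2),k,d)[:,0]
                 ~~~~~~~~~~~~~~~~~~~^^^^^^^^^^^^^^^^^^^^^^^^^^^^^^^^^^^^^^^^
cv2.error: OpenCV(4.12.0) /io/opencv/modules/calib3d/src/undistort.dispatch.cpp:347: error: (-215:Assertion failed) CV_IS_MAT(_src) && CV_IS_MAT(_dst) && (_src->rows == 1 || _src->cols == 1) && (_dst->rows == 1 || _dst->cols == 1) && _src->cols + _src->rows - 1 == _dst->rows + _dst->cols - 1 && (CV_MAT_TYPE(_src->type) == CV_32FC2 || CV_MAT_TYPE(_src->type) == CV_64FC2) && (CV_MAT_TYPE(_dst->type) == CV_32FC2 || CV_MAT_TYPE(_dst->type) == CV_64FC2) in function 'cvUndistortPointsInternal'
```

View pics/top5.png

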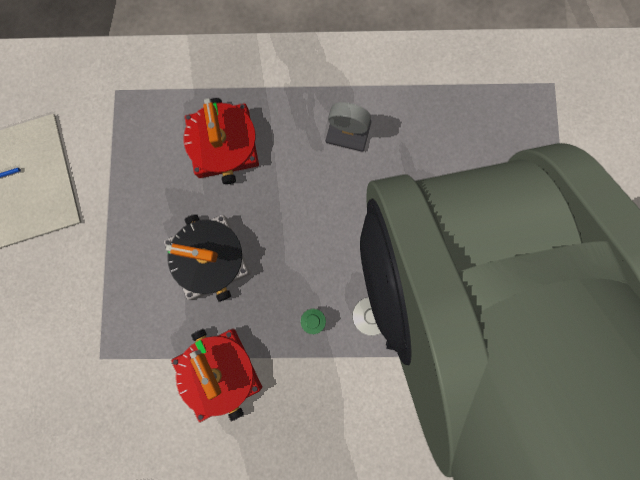

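The top view shows the pointer covering the mark, with everything else in its place. I'll measure the bar's angle in it.

Run:
```python
from h import *
z=np.load("pics/top5.npz");im,d=z['im'],z['d']
W,g,o,top=analyse("top",im,d,(.5285,.216))
top&=W[...,2]<.093
P=toplane("top",np.argwhere(top)[:,::-1],.088)[:,:2]
r=cv2.minAreaRect(P.astype(np.float32));u,s,v=np.linalg.svd(P-P.mean(0),full_matrices=0)
print(top.sum(),r,np.degrees(np.arctan(v[0,1]/v[0,0])))
cv2.imwrite("pics/top6.png",cv2.resize(im[205:310,155:255,::-1],None,fx=5,fy=5))
# unchanged things
i0=np.load("pics/scene0.npz")['im'].astype(int);i5=np.load("pics/scene5.npz")['im'].astype(int)
for nm,(a,b,c,e) in dict(blue=(205,180,235,255),gauge=(195,285,260,360)).items(): print(nm,np.abs(i0-i5)[b:e,a:c].mean())
```

```text
489 ((0.5301384329795837, 0.22442945837974548), (0.07665076106786728, 0.01612301543354988), 78.65674591064453) 78.5387897028062
blue 3.761925925925926
gauge 3.8233162393162394
```

View pics/top6.png

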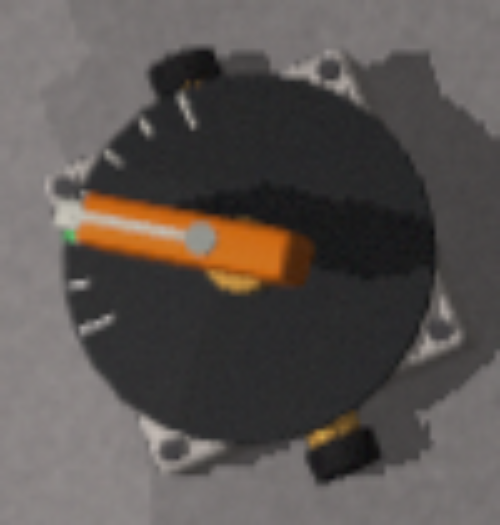

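View pics/scene5.png

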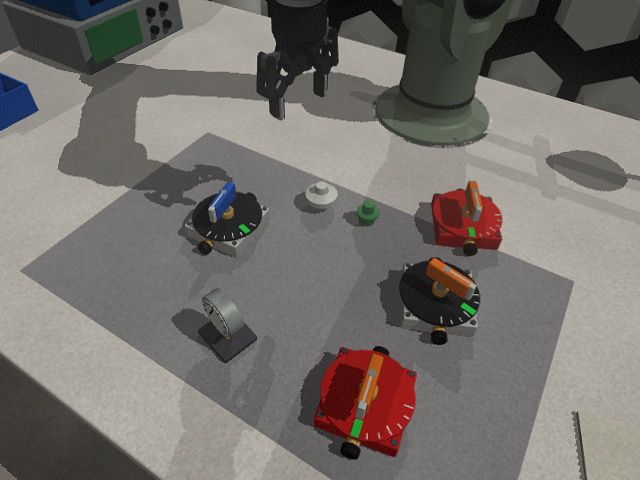

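```bash
python3 -c "
from workcell import bot;print(bot.job_done(), bot.observe()['clock'])"
```

```text
the job is handed in; nothing more can be done
the job is handed in; nothing more can be done
```

I gripped the orange bar on its turning axis, turned it about 41° anticlockwise until the pointer lined up with the green mark, let go and backed the arm away. I handed the job in at about 6 s of robot time.

- **Alignment:** with the handle released, the bar measured 78.6° in the top view and 78.7° in the scene view. The mark is at about 79.0° from the top view and 78.4° from the scene view, so they agree to within roughly half a degree. In the last top view the pointer hides the mark, so its 79.0° comes from the first picture.
- **Left alone:** the blue valve, the gauge and the red look-alikes look unchanged in the last scene picture, and nothing is touching the robot.
- **Checks that failed or disagreed:**
  - Fitting the bar while it was still gripped gave a useless 59.6°, because the fingers hid part of it.
  - Estimating the turning axis from the bar's tip in the last scene view was up to 5 mm off, because the side of the bar got into the fit. That put the mark at 84.4–84.6°. I used the gripped axis position instead.
- **Force:** the highest reading I saw was about 26 N, while gripping.

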